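Put the stray setting punch back in its hole

TASK

One of the three steel setting punches has been left on the round rubber pad: put it back in the stand, in the hole of the graded row made for its diameter, and leave the two on the cork mat where they are. The strip with the holes floats a little, so feel for the hole, then press the punch fully home against the stiff cork plug and let go, never pushing it against the stand with more than 25 N and not disturbing the other things on the bench.

Things in the scene. Friction and masses are not known exactly. Their poses are not given: they have to be found in the camera images.
- punch14: plain steel setting punch, a straight round rod 14 mm in diameter and 100 mm long, about 120 g (may differ by a fifth), standing upright; foot bevelled 1.5 mm, head bevelled 2 mm. Origin at the centre of its foot, z up along the rod. One of the three punches (any) stands on the round pad, the other two on the cork mat
- punch18: plain steel setting punch, a straight round rod 18 mm in diameter and 100 mm long, about 198 g (may differ by a fifth), standing upright; foot bevelled 1.5 mm, head bevelled 2 mm. Origin at the centre of its foot, z up along the rod. One of the three punches (any) stands on the round pad, the other two on the cork mat
- punch22: plain steel setting punch, a straight round rod 22 mm in diameter and 100 mm long, about 296 g (may differ by a fifth), standing upright; foot bevelled 1.5 mm, head bevelled 2 mm. Origin at the centre of its foot, z up along the rod. One of the three punches (any) stands on the round pad, the other two on the cork mat
- pad: round black rubber pad, 64 mm across, 4 mm thick, fixed; the stray punch stands near its middle, its foot 4 mm above the bench. Origin at the centre of the underside
- mat: rectangular cork mat, 90 x 150 x 4 mm, fixed; the two punches still in use stand on it about 80 mm apart. Origin at the centre of the underside
- stand: punch stand, fixed: a dark wooden channel 74 mm (x) by 270 mm (y), walls 38 mm high, holding an aluminium strip 54 x 212 mm with its top face 70 mm above the bench and one row of five round holes along the stand's y. The strip lies on soft foam: over about 2 N it sinks 1 mm for each 2 N, up to 8 mm, and springs back. Loads of a punch on the stand, down or sideways, must stay below 25 N. Origin at the centre of the underside
- row (a point): fixed point on the stand, level with the strip's top, at the row's middle were the strip at its end stop; axes as the stand. Holes 40 mm apart along y for rods of 10, 14, 18, 22, 26 mm, smallest at -y; bores 2 mm wider than the rods, mouths bevelled 1 mm. The strip floats: as found it has slid 2 to 28 mm towards +y, which no reading shows; it slides (0 to 30 mm) only under over 8 N sideways
- home (a point): fixed point on the stand 45 mm below row: the height of a punch's foot when fully home, 55 mm of the punch then standing out of the strip. A stiff cork plug in each hole has its top 15 to 25 mm below the strip's top at first; it slides down under a push of about 5 N plus a little for speed, stays where pushed, and stops hard there (unloaded; a push also sinks the strip)
- place14 (a point): fixed point on the stand, level with the strip's top face, where the centre of the 14 mm hole would be with the strip at its end stop; the real hole lies 2 to 28 mm from here along +y (up to 30 mm if the strip gets pushed on), 0 mm off in x. Axes as the stand
- place18 (a point): fixed point on the stand, level with the strip's top face, where the centre of the 18 mm hole would be with the strip at its end stop; the real hole lies 2 to 28 mm from here along +y (up to 30 mm if the strip gets pushed on), 0 mm off in x. Axes as the stand
- place22 (a point): fixed point on the stand, level with the strip's top face, where the centre of the 22 mm hole would be with the strip at its end stop; the real hole lies 2 to 28 mm from here along +y (up to 30 mm if the strip gets pushed on), 0 mm off in x. Axes as the stand
- weight: round blue-painted cast iron frame weight with a knob, 72 mm across, 79 mm high; loose, a bystander. Origin under its middle
- clip: brass offset clip, 57 x 18 x 15 mm; loose, a bystander. Origin under its middle
- glazing_tool: red plastic glazing tool, about 135 x 40 x 14 mm, lying flat; loose, a bystander. Origin under its middle
- mallet: hickory mallet lying down, 270 mm long, head 60 x 95 x 60 mm; loose, a bystander. Origin under its middle
- jar: closed clear jar with steel cap, 60 mm across, 75 mm high; loose, a bystander. Origin under its middle
- corner_sample: L-shaped wooden moulding corner, 80 x 80 x 24 mm, lying flat; loose, a bystander. Origin under its middle
There are look-alikes about, which are no part of the job. What is shaped like the punch22 but green is not meant.

How it is judged:
On the way, in this order (a step that is already met when the one before it is completed fails the run):
1. the stray punch is lifted clear of the pad (height (world z) of any of punch14, punch18, punch22 above 0.03 m), for 0.2 s.
2. its foot has entered the hole of its own diameter, at least 10 mm deep and upright (((z of punch14 in the frame of place14 below -0.01 m and x of punch14 in the frame of place14 between -0.006 and 0.006 m and y of punch14 in the frame of place14 between -0.004 and 0.034 m and angle between punch14's own z axis and vertical below 0.12 rad) or (z of punch18 in the frame of place18 below -0.01 m and x of punch18 in the frame of place18 between -0.006 and 0.006 m and y of punch18 in the frame of place18 between -0.004 and 0.034 m and angle between punch18's own z axis and vertical below 0.12 rad) or (z of punch22 in the frame of place22 below -0.01 m and x of punch22 in the frame of place22 between -0.006 and 0.006 m and y of punch22 in the frame of place22 between -0.004 and 0.034 m and angle between punch22's own z axis and vertical below 0.12 rad))), for 0.2 s.
At the end, for the whole second after the job is handed in: The punch from the pad stands upright (within 0.12 rad) in the hole made for its diameter, fully home (its foot at least 43 mm below the unloaded strip's top face; the bottom is at 45 mm), at rest and released; the other two punches stand on the cork mat within 20 mm of where they were (((z of punch14 in the frame of place14 below -0.043 m and x of punch14 in the frame of place14 between -0.006 and 0.006 m and y of punch14 in the frame of place14 between -0.004 and 0.034 m and angle between punch14's own z axis and vertical below 0.12 rad and linear speed of punch14 below 0.01 m/s and contact force between punch14 and the fingers below 0.05 N and distance of each of punch18, punch22 from where it was at the start of the episode below 0.02 m and angle between each of punch18, punch22's own z axis and vertical below 0.2 rad and horizontal distance between each of punch18, punch22 and mat below 0.075 m) or (z of punch18 in the frame of place18 below -0.043 m and x of punch18 in the frame of place18 between -0.006 and 0.006 m and y of punch18 in the frame of place18 between -0.004 and 0.034 m and angle between punch18's own z axis and vertical below 0.12 rad and linear speed of punch18 below 0.01 m/s and contact force between punch18 and the fingers below 0.05 N and distance of each of punch14, punch22 from where it was at the start of the episode below 0.02 m and angle between each of punch14, punch22's own z axis and vertical below 0.2 rad and horizontal distance between each of punch14, punch22 and mat below 0.075 m) or (z of punch22 in the frame of place22 below -0.043 m and x of punch22 in the frame of place22 between -0.006 and 0.006 m and y of punch22 in the frame of place22 between -0.004 and 0.034 m and angle between punch22's own z axis and vertical below 0.12 rad and linear speed of punch22 below 0.01 m/s and contact force between punch22 and the fingers below 0.05 N and distance of each of punch14, punch18 from where it was at the start of the episode below 0.02 m and angle between each of punch14, punch18's own z axis and vertical below 0.2 rad and horizontal distance between each of punch14, punch18 and mat below 0.075 m))); the robot touches nothing.
It fails at once if a punch presses on the stand with more than 25 N (contact force between any of punch14, punch18, punch22 and stand above 25 N).
It fails at once if the fingers press on the stand with more than 25 N (contact force between the fingers and stand above 25 N).
It fails at once if a punch is taken or knocked from the cork mat (fewer than two punches stand there within 20 mm of their start) (not ((distance of each of punch14, punch18 from where it was at the start of the episode below 0.02 m and angle between each of punch14, punch18's own z axis and vertical below 0.2 rad and horizontal distance between each of punch14, punch18 and mat below 0.075 m) or (distance of each of punch14, punch22 from where it was at the start of the episode below 0.02 m and angle between each of punch14, punch22's own z axis and vertical below 0.2 rad and horizontal distance between each of punch14, punch22 and mat below 0.075 m) or (distance of each of punch18, punch22 from where it was at the start of the episode below 0.02 m and angle between each of punch18, punch22's own z axis and vertical below 0.2 rad and horizontal distance between each of punch18, punch22 and mat below 0.075 m))).
It fails at once if the weight, clip, glazing tool, mallet, jar or corner sample is moved more than 25 mm (distance of any of weight, clip, glazing_tool, mallet, jar, corner_sample from where it was at the start of the episode above 0.025 m).
It also fails if it takes over 54 s, if anything falls off the work surface, if the arm or the gripper's body presses on something with over 40 N, if the wrist force passes 120 N, or if a joint passes its speed limit or range.

ROBOT

A 6-joint arm with a two-finger parallel gripper is mounted at the origin on the work surface. World frame = base frame: x ahead of the robot, y to its left, z up, the work surface at z = 0. Lengths are in m, angles in rad, forces in N, time in s.
With the tool pointing down it reaches from about 0.35 to 0.975 m from the base axis. Payload 4.9 kg.
Tool frame: the origin (TCP) lies midway between the tips of the shut fingers; the grasp point (between the pads) lies 19 mm behind it; x points along the fingers, z is the direction in which the jaws open and shut, and the axes are right-handed (so a half turn about x gives the same grasp; the last joint's range is limited). The gripper opens to 85 mm and grips with 20 to 120 N. Pads are 22 mm wide; open, the fingers measure 114 mm over their backs; the gripper's body (76 mm by 85 mm) begins 54 mm behind the grasp point. The pads swing forward as they close: fully open they stand 13 mm farther back than shut.
Start: joints at [1.122, 0.053, 1.613, -0, 1.476, -0.119], TCP at [0.202, 0.591, 0.231] pointing down, gripper open.
Joint ranges: [-3.01, 3.01], [-1.01, 2.22], [0.06, 2.58], [-1.02, 4.17], [0.09, 2.62], [-3.14, 3.14]. Speed limits (rad/s): [2.57, 2.57, 3.14, 3.14, 3.14, 3.14].

INTERFACE

Orientations are given as a unit quaternion [w, x, y, z].
In Python, from plant import state, cams, workorder, nets gives the robot as it stands.
- The arm moves only by the tool play_rows, never from a script. Its argument "motion" is a list of rows, each a list of 3 entries, a list of its own where there are three numbers: the closure, from -1 (fully open) to 1 (shut), then the shift along the world's x, y, z in m, then the turn about the world's z in rad. A call has 1 to 5 rows; each row is the pose to reach, as a shift and turn from the pose commanded when the call began; what a row does not reach only later rows make up. A row lasts 1/10 s, in which the tool goes at most 50 mm and 8.59 degrees, less where a joint would pass 70% of its speed; a pose out of reach is approached as far as the arm can. A call with a gripper value outside its range is refused whole. The fingers move at their own pace and stop on an object; the grip force is fixed at half the most. Time passes only in rows, so rows that repeat a pose let the fingers close. It gives the time, the measured TCP pose, the force and the opening at its end, in the units of the state.
- state(): the state, without advancing time (a new reading comes with each control period).
- cams.grab_frame(name): name is "scene" or "top" or "wrist"; returns (picture, depth): 480x640x3 uint8, red, green, blue; 480x640 float32, m along the optical axis (not along the pixel's ray), 0 where there is no reading.
- cams.camera_info(name): a dict with "K" (3x3 intrinsics, pixels), "rvec" (rotation vector, rad) and "tvec" (3), from world to camera coordinates, as OpenCV has them. Camera axes: x right, y down, z forward; pixel columns grow to the right and rows downward; lengths in m; the calibration is good to about 2 mm. The wrist camera is an equidistant fisheye: a pixel r from the principal point sees the ray r / f radians off the axis. A picture is of the moment at which its call begins: read the wrist's pose just before it. camera_info takes no time and is no camera call; for the wrist camera it gives the pose at the moment of the call.
- workorder.job_done(): hands the job in, once; it reports no verdict.
Trained networks look in the newest picture that a camera, given by its name, has taken for a name from the list of things; names that differ only in an ending like _2 or _b are one class to them, and where a whole thing is asked for, a point or a joint stands for the part that bears it (a point fixed in the world has none). Each returns a list of dicts, best first, with "score" (0 to 1); they miss things now and then, are a little off and sometimes report something else, mostly with a low value. They report only what shows in the picture. A call takes as long as a camera call. They do not tell look-alikes from the thing itself.
- nets.recognise(camera, target): "at" ([x, y, z] in m, in world coordinates, good to about 4 mm: the middle of the surface that is visible of it).
- nets.landmark_of(camera, target): "at" ([x, y, z] in m, in world coordinates, good to about 4 mm: a listed point, or the origin of a listed thing).
The state is a dict: "time": time; "joint_pos": joint angles; "joint_vel": joint speeds; "joint_efforts": joint torques, N m; "tool_pos": TCP position; "tool_rot": TCP orientation; "contact_force": force on the tool from outside, world axes, zero at the start; "ft_torque": the same for the moment, N m; "gripper_width": opening from 0.0 (shut) to 1.0 (fully open).
Only numpy, scipy, OpenCV 4.12 (cv2) and the standard library are available. Lean on these libraries where they do the work, as an engineer would, in place of code of your own. Each camera call takes 0.05 s, during which the arm holds its last target.

## Working session

There is one attempt and no reset: what is moved stays moved. The work goes in short steps, Python scripts to look and compute and a tool call to move; the robot and the scene stay as the last step left them, time stands still between calls to the robot, and variables do not carry over. Pictures are saved under pics/ and viewed, and the job is handed in when it is done.

Besides the shell and the picture viewer there is one more tool, called after "Request:" by a JSON object that holds its "op" and its "data". play_rows: Moves the arm, as the interface text tells. Its arguments: {"type":"object","properties":{"motion":{"type":"array","items":{"type":"array"}}},"required":["motion"]}

```bash
ls; mkdir -p pics; cat > h.py <<'E'
import cv2,numpy as np
from plant import state,cams,workorder,nets
def grab(n,name=None):
    p,d=cams.grab_frame(n)
    if name: cv2.imwrite('pics/'+name,cv2.cvtColor(p,cv2.COLOR_RGB2BGR))
    return p,d
def unproj(n,d):
    c=cams.camera_info(n);K=np.array(c['K']);R=cv2.Rodrigues(np.array(c['rvec'],float))[0];t=np.array(c['tvec'],float).ravel()
    v,u=np.mgrid[:480,:640]
    P=np.stack([(u-K[0,2])/K[0,0]*d,(v-K[1,2])/K[1,1]*d,d],-1)
    return (P-t)@R
def proj(n,X):
    c=cams.camera_info(n)
    return cv2.projectPoints(np.array(X,float).reshape(-1,3),np.array(c['rvec'],float),np.array(c['tvec'],float),np.array(c['K'],float),None)[0].reshape(-1,2)
E
python3 - <<'E'
from h import *
print(state())
for n in('scene','top'):
    p,d=grab(n,n+'0.png'); np.save(n+'0.npy',d)
    ts=('punch14','punch18','punch22','pad','mat','stand','row') if n=='top' else ('punch14','punch18','punch22','row')
    for t in ts:
        print(n,t,[(np.round(r['at'],3).tolist(),round(r['score'],2),proj(n,r['at']).round().tolist()[0]) for r in nets.landmark_of(n,t)][:4])
print(state()['time'])
E
```

```text
pics
{'time': 0.0, 'joint_pos': array([ 1.12200832e+00,  5.33553211e-02,  1.61428032e+00,  2.34741768e-05,
        1.47603200e+00, -1.18975338e-01]), 'joint_vel': array([-4.82696625e-04, -1.32431591e-03,  1.21487655e-03,  1.07242409e-05,
       -2.32744707e-04,  6.28664212e-04]), 'joint_efforts': array([-1.66911414e-03, -3.93698430e+01, -3.70160973e+01, -3.61849980e-04,
        7.31302847e-03,  1.29316536e-06]), 'tool_pos': array([0.20212171, 0.5907543 , 0.23007216]), 'tool_rot': array([ 0.57464974, -0.41148148,  0.57594424,  0.41079059]), 'contact_force': array([-0.46931922, -0.11405519, -0.22401623]), 'ft_torque': array([ 0.0434102 , -0.04943888, -0.03283119]), 'gripper_width': 1.0030875448557521}
scene punch14 [([0.539, -0.216, 0.006], 0.81, [233.0, 245.0]), ([0.695, -0.274, 0.004], 0.8, [200.0, 295.0])]
scene punch18 [([0.539, -0.216, 0.006], 0.81, [233.0, 245.0]), ([0.695, -0.274, 0.004], 0.8, [200.0, 295.0])]
scene punch22 [([0.539, -0.216, 0.006], 0.81, [233.0, 245.0]), ([0.695, -0.274, 0.004], 0.8, [200.0, 295.0])]
scene row [([0.707, -0.196, 0.004], 0.74, [236.0, 299.0]), ([
[... 237 characters left out ...]
0, 206.0])]
top punch18 [([0.459, -0.207, -0.002], 0.61, [405.0, 306.0]), ([0.708, -0.196, 0.002], 0.48, [403.0, 197.0]), ([0.532, -0.216, 0.004], 0.46, [410.0, 274.0]), ([0.69, -0.268, 0.001], 0.39, [434.0, 206.0])]
top punch22 [([0.459, -0.207, -0.002], 0.61, [405.0, 306.0]), ([0.708, -0.196, 0.002], 0.48, [403.0, 197.0]), ([0.532, -0.216, 0.004], 0.46, [410.0, 274.0]), ([0.69, -0.268, 0.001], 0.39, [434.0, 206.0])]
top pad [([0.541, -0.212, 0.004], 0.88, [409.0, 270.0])]
top mat [([0.714, -0.236, 0.001], 0.8, [420.0, 195.0])]
top stand [([0.616, 0.095, -0.002], 0.55, [275.0, 233.0])]
top row [([0.614, 0.076, 0.072], 0.85, [282.0, 232.0]), ([0.615, 0.083, 0.069], 0.7, [279.0, 231.0])]
0.65
```

View pics/scene0.png

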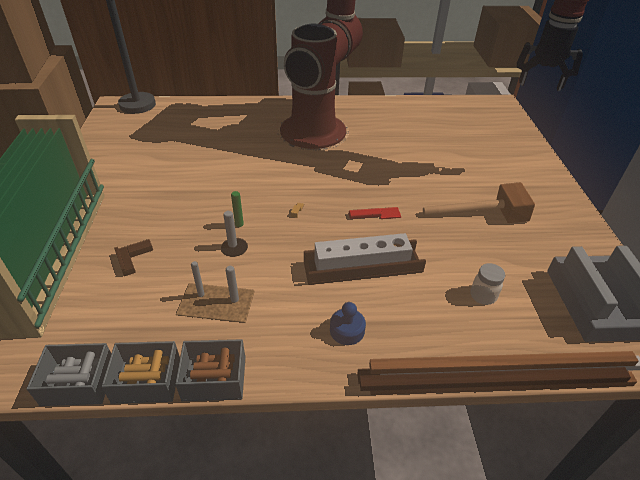

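View pics/top0.png

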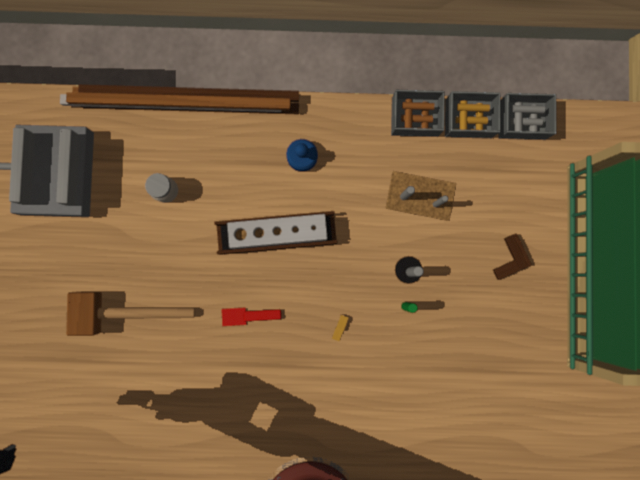

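```bash
python3 - <<'E'
import cv2
for n,(x0,y0,x1,y1) in {'scene':(150,190,270,320),'top':(380,160,460,340)}.items():
    i=cv2.imread(f'pics/{n}0.png')[y0:y1,x0:x1]
    f=min(780/i.shape[1],580/i.shape[0]);cv2.imwrite(f'pics/{n}0c.png',cv2.resize(i,None,fx=f,fy=f,interpolation=cv2.INTER_CUBIC))
i=cv2.imread('pics/top0.png')[170:300,200:340]
cv2.imwrite('pics/top0s.png',cv2.resize(i,None,fx=4.4,fy=4.4,interpolation=cv2.INTER_CUBIC))
E
```

```text
(no output)
```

View pics/scene0c.png

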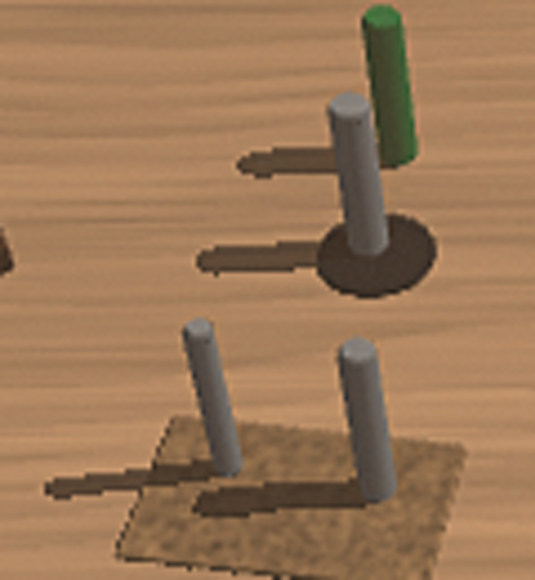

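View pics/top0s.png

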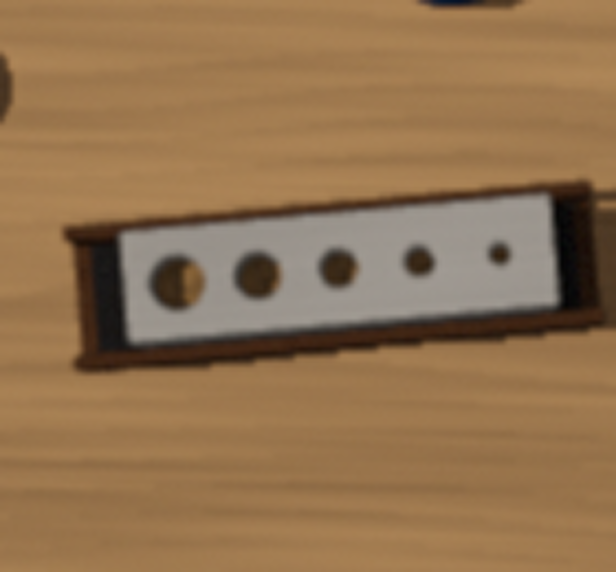

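```bash
python3 - <<'E'
from h import *
for n in('scene','top'):
    d=np.load(n+'0.npy'); P=unproj(n,d)
    for nm,c,r in(('stray',(.537,-.214),.04),('m1',(.708,-.196),.035),('m2',(.693,-.272),.035),('green',(.459,-.207),.03)):
        m=(np.hypot(P[...,0]-c[0],P[...,1]-c[1])<r)&(P[...,2]>.02)&(P[...,2]<.115)
        Q=P[m]; T=Q[Q[:,2]>Q[:,2].max()-.006]
        print(n,nm,m.sum(),'zmax',Q[:,2].max().round(4),'top mean',T.mean(0).round(4),len(T),'all mean',Q.mean(0).round(4),'ext',(Q.max(0)-Q.min(0)).round(4))
    # strip top plane
    m=(np.abs(P[...,2]-.07)<.006)&(np.abs(P[...,0]-.616)<.06)&(np.abs(P[...,1]-.085)<.17)
    xy=P[m][:,:2].astype(np.float32); r=cv2.minAreaRect(xy); print(n,'strip',m.sum(),r,P[m][:,2].mean())
    m=(np.abs(P[...,2]-.034)<.009)&(np.abs(P[...,0]-.616)<.06)&(np.abs(P[...,1]-.085)<.17)
    print(n,'chan',cv2.minAreaRect(P[m][:,:2].astype(np.float32)))
E
```

```text
scene stray 297 zmax 0.1062 top mean [ 0.5385 -0.217   0.1032] 52 all mean [ 0.543  -0.216   0.0682] ext [0.0216 0.0218 0.0855]
scene m1 277 zmax 0.1069 top mean [ 0.711  -0.1981  0.1038] 43 all mean [ 0.7146 -0.1971  0.0685] ext [0.0179 0.0181 0.0868]
scene m2 213 zmax 0.1061 top mean [ 0.694  -0.2711  0.103 ] 30 all mean [ 0.697  -0.2703  0.0673] ext [0.0141 0.0148 0.0859]
scene green 260 zmax 0.1032 top mean [ 0.4605 -0.2071  0.1   ] 43 all mean [ 0.465  -0.2063  0.0662] ext [0.0245 0.0221 0.0817]
scene strip 1630 ((0.6162150502204895, 0.08599656820297241), (0.05916612222790718, 0.21285106241703033), 6.896421432495117) 0.06973405088081042
scene chan ((0.6167662739753723, 0.09161330759525299), (0.0783977136015892, 0.26993295550346375), 6.719265460968018)
top stray 144 zmax 0.1134 top mean [ 0.5379 -0.2128  0.1092] 6 all mean [ 0.5364 -0.2118  0.0847] ext [0.0216 0.0219 0.0917]
top m1 117 zmax 0.1108 top mean [ 0.7085 -0.1977  0.1066] 11 all mean [ 0.7072 -0.1941  0.0804] ext [0.0176 0.0172 0.0906]
top m2 91 zmax 0.1075 top mean [ 0.6925 -0.2698  0.1049] 26 all mean [ 0.6914 -0.2671  0.0763] ext [0.0143 0.0119 0.0874]
top green 136 zmax 0.1054 top mean [ 0.4586 -0.2043  0.1013] 36 all mean [ 0.4597 -0.2022  0.0829] ext [0.0201 0.0209 0.0853]
top strip 2044 ((0.6170176863670349, 0.08777305483818054), (0.05490460991859436, 0.2123909443616867), 6.676093578338623) 0.06962611440522164
top chan ((0.6164757013320923, 0.09206835925579071), (0.0745227262377739, 0.2693933844566345), 6.746532917022705)
```

The scene crop shows these candidates:
- Grey rod on the black pad: scene px (230,240), top px (412,271), about 22 mm wide.
- Two grey rods on the cork mat: scene px (233,285) and (197,280), about 18 and 14 mm wide.
- Green look-alike: scene px (237,210), not wanted.

The stray is punch22. In the top view its hole is the second largest, at about px (259,232).

```bash
cat >> h.py <<'E'
from scipy.spatial.transform import Rotation as Ro
def pose():
    s=state();q=s['tool_rot'];R=Ro.from_quat([q[1],q[2],q[3],q[0]]).as_matrix()
    return s['time'],s['tool_pos'],R,s['contact_force'],s['gripper_width']
def fish(X):
    c=cams.camera_info('wrist');K=np.array(c['K'],float)
    return cv2.fisheye.projectPoints(np.array(X,float).reshape(-1,1,3),np.array(c['rvec'],float).reshape(3,1),np.array(c['tvec'],float).reshape(3,1),K,np.zeros(4))[0].reshape(-1,2)
def fish_unproj(d,c=None):
    c=c or cams.camera_info('wrist');K=np.array(c['K'],float);R=cv2.Rodrigues(np.array(c['rvec'],float))[0];t=np.array(c['tvec'],float).ravel()
    v,u=np.mgrid[:480,:640];x=(u-K[0,2])/K[0,0];y=(v-K[1,2])/K[1,1];r=np.hypot(x,y)+1e-9
    k=np.tan(np.minimum(r,1.5))/r
    P=np.stack([x*k*d,y*k*d,d],-1)
    return (P-t)@R
E
python3 - <<'E'
from h import *
t,p,R,f,g=pose(); print(R.round(3)); z=R[:,2]; print('jaw yaw deg',np.degrees(np.arctan2(z[1],z[0])))
print(cams.camera_info('wrist'))
# stand / hole from depth+colour in top
im=cv2.cvtColor(cv2.imread('pics/top0.png'),cv2.COLOR_BGR2HSV); d=np.load('top0.npy')
P=unproj('top',d)
a=np.radians(6.75); X=np.array([np.cos(a),np.sin(a)]);Y=np.array([-np.sin(a),np.cos(a)])
# intersect pixel rays with z=.07
c=cams.camera_info('top');K=np.array(c['K']);Rc=cv2.Rodrigues(np.array(c['rvec'],float))[0];tt=np.array(c['tvec'],float).ravel();C=-Rc.T@tt
v,u=np.mgrid[:480,:640]; ray=np.stack([(u-K[0,2])/K[0,0],(v-K[1,2])/K[1,1],np.ones_like(u,float)],-1)@Rc
s=(.07-C[2])/ray[...,2]; W=C+ray*s[...,None]
loc=np.stack([(W[...,:2]-[.6165,.0918])@X,(W[...,:2]-[.6165,.0918])@Y],-1)
S=im[...,1];strip=(S<60)&(np.abs(loc[...,0])<.04)&(np.abs(loc[...,1])<.14)&(im[...,2]>110)
print('strip loc rng',[np.percentile(loc[strip][:,i],[1,50,99]).round(4) for i in(0,1)])
hull=cv2.convexHull(np.argwhere(strip)[:,::-1].astype(np.int32)); m=np.zeros((480,640),np.uint8);cv2.fillConvexPoly(m,hull,1);m=cv2.erode(m,np.ones((5,5),np.uint8))
n,l,st,ce=cv2.connectedComponentsWithStats(((m>0)&~strip).astype(np.uint8))
for i in range(1,n):
    if st[i,4]>8: print(ce[i].round(1),st[i,4],loc[l==i].mean(0).round(4),W[l==i].mean(0).round(4),loc[l==i].max(0)-loc[l==i].min(0))
E
```

```text
[[-0.    -0.946  0.324]
 [ 0.     0.324  0.946]
 [-1.     0.     0.   ]]
jaw yaw deg 71.10617422289009
{'K': array([[371.64829954,   0.        , 316.69847814],
       [  0.        , 371.64829954, 244.42566144],
       [  0.        ,   0.        ,   1.        ]]), 'rvec': array([-2.35822176, -1.68640851, -0.24204135]), 'tvec': array([-0.62394907, -0.03567312,  0.3806491 ])}
strip loc rng [array([-0.0272, -0.0001,  0.027 ]), array([-0.1079, -0.0139,  0.0996])]
[313. 227.] 21 [ 0.0002 -0.0837] [0.6266 0.0087 0.07  ] [0.0090896  0.00906016]
[258.1 232.1] 94 [-0.0001  0.0362] [0.6121 0.1277 0.07  ] [0.02230021 0.02234964]
[276.5 230.5] 64 [-0.0002 -0.004 ] [0.6168 0.0878 0.07  ] [0.01618525 0.01965277]
[294.8 228.9] 38 [-0.0003 -0.0439] [0.6213 0.0482 0.07  ] [0.01362703 0.01317842]
[239.8 233.8] 130 [-0.0002  0.0759] [0.6074 0.1671 0.07  ] [0.0268239  0.02663383]
```

Request:
{"op": "play_rows", "data": {"motion": [[-1, [0.03, -0.04, 0.03], -0.14], [-1, [0.06, -0.08, 0.03], -0.28], [-1, [0.09, -0.12, 0.03], -0.42], [-1, [0.12, -0.16, 0.03], -0.56], [-1, [0.15, -0.2, 0.03], -0.7]]}}

```text
time: 1.15
tool_pos: [0.3488, 0.3956, 0.2617]
tool_rot: [0.682, -0.187, 0.682, 0.187]
contact_force: [1.3, 0.4, 0.8]
gripper_width: 0.996
```

Request:
{"op": "play_rows", "data": {"motion": [[-1, [0.03, -0.04, 0], -0.14], [-1, [0.06, -0.08, 0], -0.28], [-1, [0.09, -0.12, 0], -0.423], [-1, [0.12, -0.16, 0], -0.423], [-1, [0.15, -0.2, 0], -0.423]]}}

```text
time: 1.65
tool_pos: [0.499, 0.1953, 0.2617]
tool_rot: [0.706, -0.042, 0.706, 0.042]
contact_force: [0.3, -0.3, 0.1]
gripper_width: 0.998
```

Request:
{"op": "play_rows", "data": {"motion": [[-1, [0.02, -0.045, 0], 0], [-1, [0.02, -0.07, 0], 0], [-1, [0.02, -0.07, 0], 0]]}}

```text
time: 1.95
tool_pos: [0.5186, 0.1242, 0.2613]
tool_rot: [0.706, -0.04, 0.706, 0.04]
contact_force: [0.3, 1.7, -0.6]
gripper_width: 1.001
```

```bash
python3 - <<'E'
from h import *
t,p,R,f,g=pose(); z=R[:,2]; print(t,p,np.degrees(np.arctan2(z[1],z[0])),g)
c=cams.camera_info('wrist');im,d=grab('wrist','w1.png');np.save('w1.npy',d)
print(fish([[.6121,.1277,.07],[.6168,.0878,.07]]), fish([p]))
Rc=cv2.Rodrigues(np.array(c['rvec'],float))[0];print('cam',-Rc.T@np.array(c['tvec']).ravel(), Rc)
E
```

```text
1.95 [0.51863444 0.12422609 0.2613287 ] 6.487958929469597 1.0014858770278572
[[417.16187486 226.28456712]
 [414.13635036 266.16739034]] [[321.3085453  313.34584428]]
cam [0.50880389 0.19536231 0.4049268 ] [[ 0.99353636  0.11350751 -0.00124152]
 [ 0.10920428 -0.95277047  0.28337758]
 [ 0.0309826  -0.28168151 -0.95900761]]
```

View pics/w1.png

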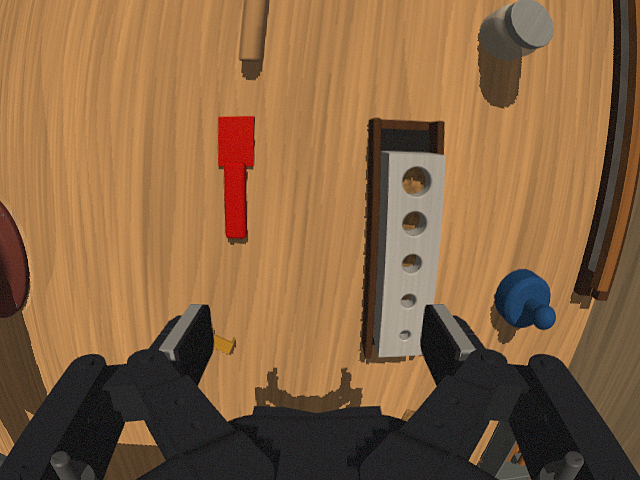

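The wrist view shows the strip's 22 mm hole at about (414,223), the 18 mm at (411,263) and the 26 mm at (416,181). The top camera's estimate projects about 3 px from that.

```bash
cat >> h.py <<'E'
def ray_fish(c,uv,z):
    K=np.array(c['K'],float);R=cv2.Rodrigues(np.array(c['rvec'],float))[0];t=np.array(c['tvec'],float).ravel();C=-R.T@t
    x=(uv[0]-K[0,2])/K[0,0];y=(uv[1]-K[1,2])/K[1,1];r=np.hypot(x,y);v=np.array([np.sin(r)*x/r,np.sin(r)*y/r,np.cos(r)])@R
    return C+v*(z-C[2])/v[2]
def holes(im,c,box):
    h=cv2.cvtColor(im,cv2.COLOR_RGB2HSV);x0,y0,x1,y1=box
    s=np.zeros((480,640),np.uint8);s[y0:y1,x0:x1]=((h[...,1]<50)&(h[...,2]>95))[y0:y1,x0:x1]
    n,l,st,ce=cv2.connectedComponentsWithStats(s);k=1+st[1:,4].argmax();s=(l==k).astype(np.uint8)
    m=np.zeros_like(s);cv2.fillConvexPoly(m,cv2.convexHull(np.argwhere(s)[:,::-1].astype(np.int32)),1)
    m=cv2.erode(m,np.ones((3,3),np.uint8))
    n,l,st,ce=cv2.connectedComponentsWithStats(((m>0)&(s==0)).astype(np.uint8))
    return [(ce[i].round(1),st[i],ray_fish(c,ce[i],.07).round(4)) for i in range(1,n) if st[i,4]>20]
E
python3 - <<'E'
from h import *
im=cv2.cvtColor(cv2.imread('pics/w1.png'),cv2.COLOR_BGR2RGB);c=cams.camera_info('wrist')
for h in holes(im,c,(360,120,450,360)): print(*h)
E
```

```text
[383.5 223.1] [380 152   9 176 761] [0.5791 0.1267 0.07  ]
[415.7 180.1] [402 167  29  27 608] [0.6031 0.171  0.07  ]
[442.  263.1] [433 174  16 137 943] [0.6452 0.094  0.07  ]
[413.8 220.9] [402 211  25  20 356] [0.6078 0.1325 0.07  ]
[411.5 260.5] [401 254  20  15 197] [0.6129 0.0932 0.07  ]
[409.3 297.9] [402 294  14  11  85] [0.6188 0.0537 0.07  ]
[431.2 327.4] [420 305  29  47 769] [0.6506 0.0217 0.07  ]
[405.5 332.5] [401 331   9   6  28] [0.6234 0.0136 0.07  ]
```

Request:
{"op": "play_rows", "data": {"motion": [[-0.6, [0.005, -0.05, 0], 0], [-0.6, [0.005, -0.1, 0], 0], [-0.6, [0.01, -0.15, 0], 0], [-0.6, [0.01, -0.2, 0], 0], [-0.6, [0.01, -0.25, 0], 0]]}}

```text
time: 2.5
tool_pos: [0.5282, -0.1228, 0.2616]
tool_rot: [0.706, -0.042, 0.705, 0.043]
contact_force: [0.6, 0.5, 0.6]
gripper_width: 0.8
```

Request:
{"op": "play_rows", "data": {"motion": [[-0.4, [0.005, -0.05, -0.01], 0.005], [-0.3, [0.009, -0.09, -0.06], 0.005], [-0.3, [0.009, -0.09, -0.08], 0.005], [-0.3, [0.009, -0.09, -0.08], 0.005]]}}

```text
time: 2.9
tool_pos: [0.5344, -0.211, 0.1754]
tool_rot: [0.703, -0.041, 0.709, 0.045]
contact_force: [0.4, 0.8, -0.8]
gripper_width: 0.647
```

```bash
python3 - <<'E'
from h import *
t,p,R,f,g=pose(); z=R[:,2]; print(t,p,np.degrees(np.arctan2(z[1],z[0])),g)
c=cams.camera_info('wrist');im,d=grab('wrist','w2.png');np.save('w2.npy',d)
print(fish([[.538,-.214,.104],[.709,-.197,.104]]))
P=fish_unproj(d,c)
for cc in((.538,-.214),(.709,-.198)):
    m=(np.hypot(P[...,0]-cc[0],P[...,1]-cc[1])<.03)&(P[...,2]>.098)&(P[...,2]<.115)
    print(m.sum(),P[m].mean(0),P[m].max(0),P[m].min(0))
E
```

```text
2.9 [ 0.53441099 -0.21097136  0.17543312] 7.002856984143465 0.6470491324233102
[[323.12715777 261.54471414]
 [558.22238936 265.01983363]]
944 [ 0.53331405 -0.21407684  0.10436258] [ 0.5440692  -0.20432306  0.1073982 ] [ 0.52253664 -0.22601721  0.09832299]
404 [ 0.70360506 -0.19596372  0.10352329] [ 0.71333064 -0.18797653  0.10679676] [ 0.6966891  -0.20530277  0.0980237 ]
```

View pics/w2.png

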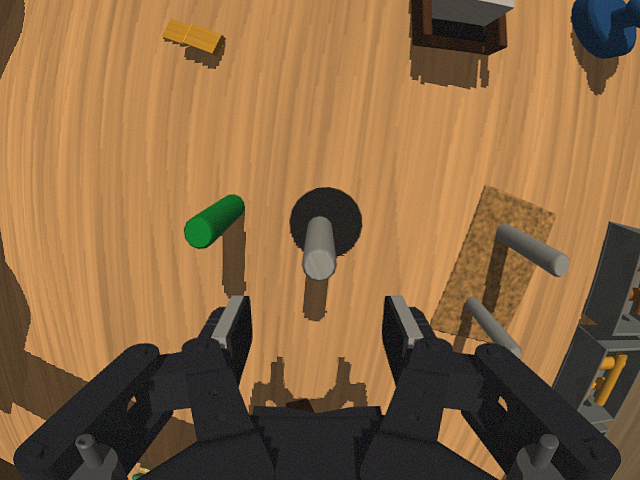

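The wrist view shows the stray at (320,260), centred between the jaws, with the green rod clear at left (200,230). Descending to grasp.

Request:
{"op": "play_rows", "data": {"motion": [[-0.3, [0.002, -0.003, -0.03], 0], [-0.3, [0.002, -0.003, -0.06], 0], [-0.3, [0.002, -0.003, -0.09], 0], [-0.3, [0.002, -0.003, -0.113], 0], [-0.3, [0.002, -0.003, -0.113], 0]]}}

```text
time: 3.45
tool_pos: [0.5384, -0.2129, 0.067]
tool_rot: [0.705, -0.043, 0.707, 0.045]
contact_force: [0.0, 0.1, -1.3]
gripper_width: 0.653
```

```bash
python3 - <<'E'
from h import *
t,p,R,f,g=pose(); z=R[:,2]; print(t,p,np.degrees(np.arctan2(z[1],z[0])),f,g)
c=cams.camera_info('wrist');im,d=grab('wrist','w3.png')
E
```

```text
3.45 [ 0.53835847 -0.21289879  0.06697835] 7.182523845919126 [ 0.00844008  0.14432194 -1.31039116] 0.6526129880123236
```

View pics/w3.png

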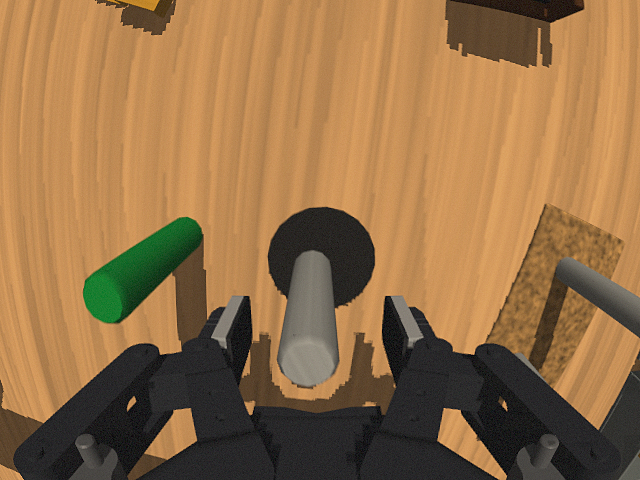

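```bash
python3 - <<'E'
from h import *
t,p,R,f,g=pose(); print(t,p)
for z in(.104,.06,.004): print(z,fish([[p[0],p[1],z]]))
print(fish([[p[0],p[1]-.005,.104],[p[0],p[1]+.005,.104]]))
print(fish([[.5333,-.2141,.104],[.538,-.214,.104]]))
E
```

```text
3.5 [ 0.53963571 -0.21387528  0.0691136 ]
0.104 [[321.98911657 354.51573547]]
0.06 [[320.85069296 301.04814317]]
0.004 [[319.9701814  260.94365808]]
[[320.1134237  366.08792292]
 [323.92875957 342.44800676]]
[[303.69464496 353.10408218]
 [317.24754431 354.32626841]]
```

Request:
{"op": "play_rows", "data": {"motion": [[-0.3, [-0.002, -0.003, -0.004], 0], [-0.3, [-0.002, -0.003, -0.004], 0], [0.3, [-0.002, -0.003, -0.004], 0], [1, [-0.002, -0.003, -0.004], 0], [1, [-0.002, -0.003, -0.004], 0]]}}

```text
time: 4.0
tool_pos: [0.5373, -0.2188, 0.0654]
tool_rot: [0.706, -0.044, 0.706, 0.043]
contact_force: [-1.5, 0.3, 3.9]
gripper_width: 0.239
```

Request:
{"op": "play_rows", "data": {"motion": [[1, [0, 0, 0], 0], [1, [0, 0, 0], 0], [1, [0, 0, 0], 0], [1, [0, 0, 0], 0]]}}

```text
time: 4.4
tool_pos: [0.5373, -0.2188, 0.0653]
tool_rot: [0.706, -0.044, 0.706, 0.043]
contact_force: [-2.8, 0.3, 6.2]
gripper_width: 0.241
```

```bash
python3 - <<'E'
from h import *
t,p,R,f,g=pose(); z=R[:,2]; print(t,p,np.degrees(np.arctan2(z[1],z[0])),f,g,g*85)
c=cams.camera_info('wrist');im,d=grab('wrist','w4.png')
for z in(.104,.06,.004): print(z,fish([[p[0],p[1],z]]))
E
```

```text
4.4 [ 0.53726608 -0.21882221  0.06533337] 7.040993993719005 [-2.79018948  0.32509957  6.23566895] 0.2405312978100603 20.445160313855126
0.104 [[322.04743942 360.62161079]]
0.06 [[320.85244477 304.58998813]]
0.004 [[319.93508422 262.89587463]]
```

View pics/w4.png

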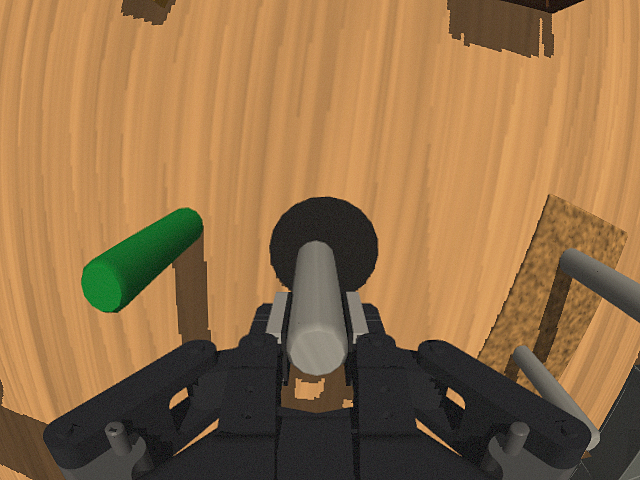

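Gripped: the rod is between the pads at (317,353), opening about 20–22 mm. Lifting and carrying.

Request:
{"op": "play_rows", "data": {"motion": [[1, [0, 0, 0.02], 0], [1, [0, 0, 0.05], 0], [1, [0, 0, 0.09], 0], [1, [0, 0, 0.11], 0], [1, [0, 0, 0.11], 0]]}}

```text
time: 4.95
tool_pos: [0.5389, -0.2194, 0.1778]
tool_rot: [0.708, -0.045, 0.704, 0.042]
contact_force: [0.3, -0.5, -1.4]
gripper_width: 0.235
```

Request:
{"op": "play_rows", "data": {"motion": [[1, [0.005, 0.03, 0], 0], [1, [0.015, 0.07, 0], 0], [1, [0.025, 0.11, 0], 0], [1, [0.035, 0.15, 0], 0], [1, [0.045, 0.19, 0], 0]]}}

```text
time: 5.45
tool_pos: [0.5806, -0.0265, 0.1709]
tool_rot: [0.704, -0.043, 0.707, 0.044]
contact_force: [0.9, -0.7, -2.8]
gripper_width: 0.243
```

Request:
{"op": "play_rows", "data": {"motion": [[1, [0.01, 0.04, 0], 0], [1, [0.02, 0.08, 0], 0], [1, [0.025, 0.12, 0], 0], [1, [0.03, 0.14, 0], 0], [1, [0.03, 0.14, 0], 0]]}}

```text
time: 5.95
tool_pos: [0.6106, 0.1143, 0.1707]
tool_rot: [0.704, -0.044, 0.707, 0.045]
contact_force: [-0.3, -0.0, -3.0]
gripper_width: 0.239
```

```bash
python3 - <<'E'
from h import *
t,p,R,f,g=pose(); z=R[:,2]; print(t,p,np.degrees(np.arctan2(z[1],z[0])),f,g,g*85)
im,d=grab('wrist','w5.png');im,d=grab('top','t5.png');np.save('t5.npy',d);im,d=grab('scene','s5.png');np.save('s5.npy',d)
for n in 'ts':
    i=cv2.imread('pics/%s5.png'%n); i=i[180:260,210:330] if n=='t' else i[180:290,290:440]
    cv2.imwrite('pics/%s5c.png'%n,cv2.resize(i,None,fx=5,fy=5,interpolation=cv2.INTER_CUBIC))
E
```

```text
5.95 [0.61061017 0.11434838 0.17073394] 7.259267877173945 [-0.26239185 -0.04138137 -2.96970312] 0.23936533833729062 20.346053758669704
```

View pics/w5.png

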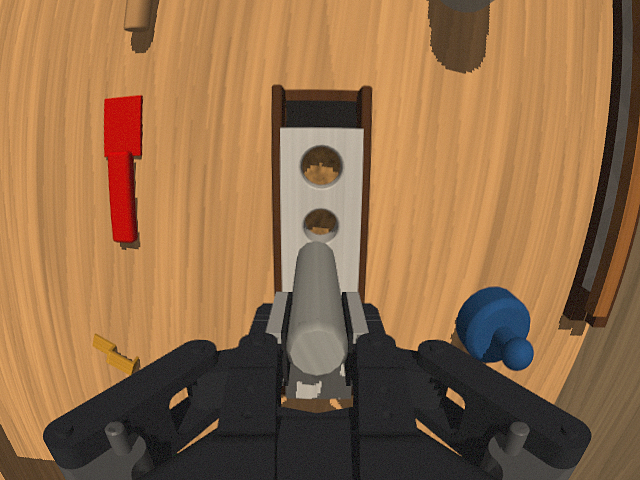

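View pics/t5c.png

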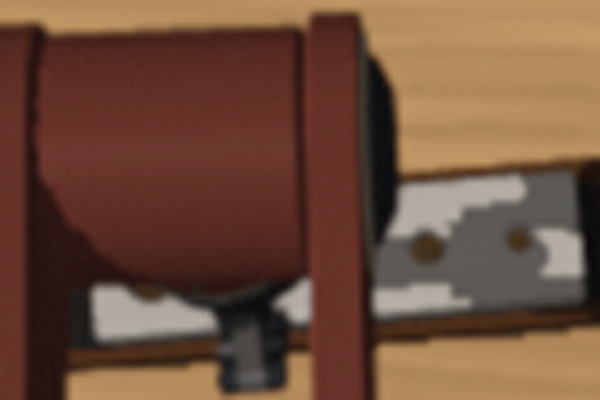

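View pics/s5c.png

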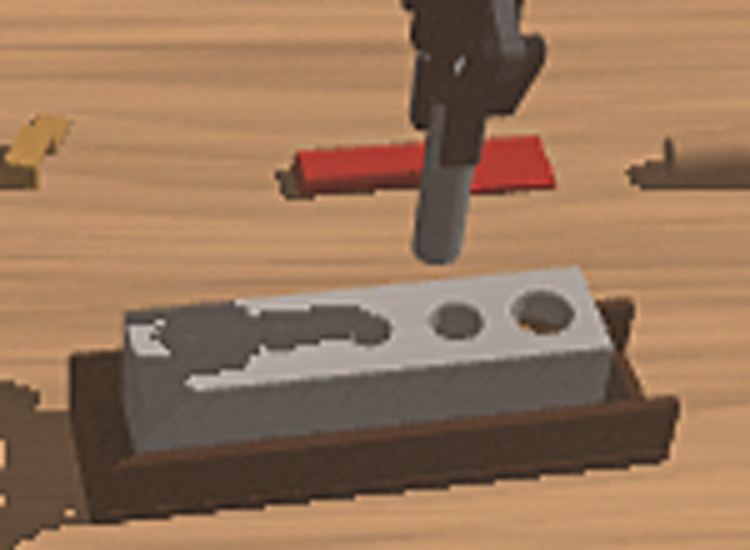

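```bash
python3 - <<'E'
from h import *
t,p,R,f,g=pose();c=cams.camera_info('wrist')
im=cv2.imread('pics/w5.png');cv2.imwrite('pics/w5c.png',cv2.resize(im[130:400,250:390],None,fx=2.2*1,fy=2.2,interpolation=cv2.INTER_CUBIC))
print(p)
h=ray_fish(c,(317,348),p[2]+.039);k=ray_fish(c,(320.5,225),.07);k26=ray_fish(c,(321.5,167),.07)
print(h,k,k26,'head->hole',k-h)
for z in(.21,.11,.07):print(z,fish([[h[0],h[1],z]]))
# scene: foot
print(proj('scene',[[p[0],p[1],.11],[p[0],p[1],.07],[.6121,.1277,.07]]))
d=np.load('s5.npy');P=unproj('scene',d)
for z in np.arange(.11,.15,.01):
    m=(np.hypot(P[...,0]-.61,P[...,1]-.115)<.03)&(np.abs(P[...,2]-z)<.005);print(z,m.sum(),P[m].mean(0).round(4),P[m].min(0).round(4),P[m].max(0).round(4))
E
```

```text
[0.61092341 0.11103865 0.17196128]
[0.60870053 0.11611318 0.21096128] [0.60956761 0.12401491 0.07      ] [0.60529647 0.16316279 0.07      ] head->hole [ 0.00086708  0.00790173 -0.14096128]
0.21 [[317.01129229 346.46583873]]
0.11 [[317.67009933 253.95362652]]
0.07 [[317.79305825 235.98601454]]
[[375.779444   230.45510861]
 [373.96743539 243.7460161 ]
 [381.42724651 243.9759042 ]]
0.11 11 [0.6163 0.1098 0.1135] [0.6081 0.1026 0.1119] [0.6208 0.1212 0.1149]
0.12 35 [0.6174 0.1125 0.1202] [0.6114 0.1031 0.1151] [0.6224 0.1232 0.1249]
0.13 36 [0.6176 0.1116 0.1307] [0.6103 0.1025 0.1255] [0.6232 0.1219 0.1349]
0.13999999999999999 30 [0.6173 0.1115 0.1399] [0.6101 0.1024 0.1364] [0.6213 0.123  0.1449]
```

View pics/w5c.png

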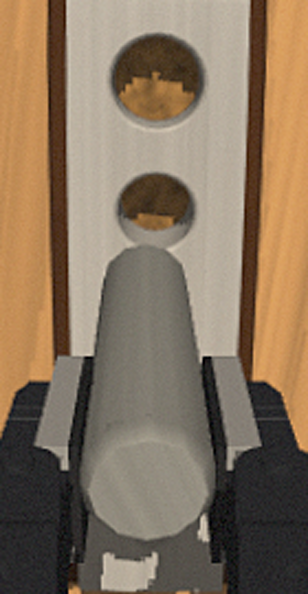

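The wrist (about 8 mm) and scene (about 14 mm) views disagree on the remaining +y distance. I'll move partway, get lower and compare the foot with the hole directly.

Request:
{"op": "play_rows", "data": {"motion": [[1, [0.001, 0.008, -0.01], 0], [1, [0.001, 0.008, -0.025], 0], [1, [0.001, 0.008, -0.03], 0], [1, [0.001, 0.008, -0.03], 0], [1, [0.001, 0.008, -0.03], 0]]}}

```text
time: 6.6
tool_pos: [0.6129, 0.1193, 0.1439]
tool_rot: [0.706, -0.043, 0.706, 0.043]
contact_force: [-0.8, -0.6, -2.6]
gripper_width: 0.244
```

```bash
python3 - <<'E'
from h import *
for k in range(1):
    t,p,R,f,g=pose(); z=R[:,2]; print(t,p,np.degrees(np.arctan2(z[1],z[0])),f)
im,d=grab('wrist','w6.png');im,d=grab('scene','s6.png');np.save('s6.npy',d)
print(pose()[1])
i=cv2.imread('pics/s6.png')[200:290,300:430];a=cv2.resize(i,None,fx=4,fy=4,interpolation=cv2.INTER_CUBIC)
i=cv2.imread('pics/w6.png')[130:270,260:380];b=cv2.resize(i,None,fx=360/140,fy=360/140,interpolation=cv2.INTER_CUBIC)
o=np.zeros((360,a.shape[1]+b.shape[1],3),np.uint8);o[:,:a.shape[1]]=a;o[:,a.shape[1]:]=b;print(a.shape,b.shape);cv2.imwrite('pics/c6.png',o[:, :])
E
```

```text
6.6 [0.61290528 0.11929945 0.14390407] 7.02322042106471 [-0.8234924  -0.59319217 -2.60401129]
[0.61346539 0.11946587 0.14493307]
(360, 520, 3) (360, 309, 3)
```

View pics/c6.png

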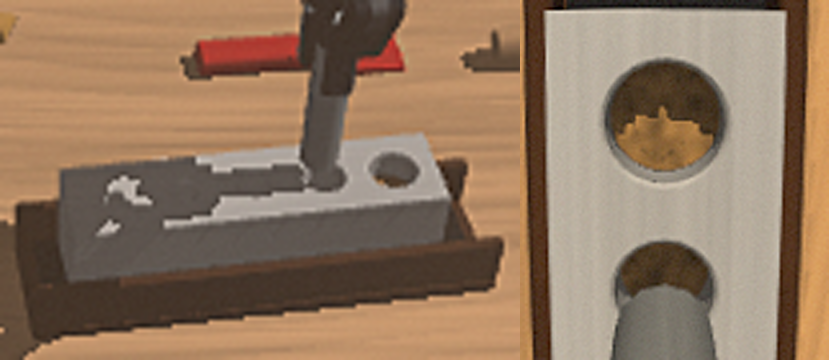

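Both views now agree: the foot is about 6–8 mm short in +y and centred in x.

Request:
{"op": "play_rows", "data": {"motion": [[1, [0, 0.006, -0.004], 0], [1, [0, 0.006, -0.008], 0], [1, [0, 0.006, -0.008], 0], [1, [0, 0.006, -0.008], 0]]}}

```text
time: 7.1
tool_pos: [0.6128, 0.1257, 0.136]
tool_rot: [0.706, -0.044, 0.706, 0.043]
contact_force: [0.0, -0.6, -3.2]
gripper_width: 0.238
```

```bash
cat > look.py <<'E'
import sys
from h import *
k=sys.argv[1]
t,p,R,f,g=pose(); z=R[:,2]; print(t,p,np.degrees(np.arctan2(z[1],z[0])),f)
grab('wrist','w%s.png'%k);grab('scene','s%s.png'%k)
print(pose()[1])
i=cv2.imread('pics/s%s.png'%k)[200:275,325:425];a=cv2.resize(i,(500,375),interpolation=cv2.INTER_CUBIC)
i=cv2.imread('pics/w%s.png'%k)[130:255,270:370];b=cv2.resize(i,(300,375),interpolation=cv2.INTER_CUBIC)
cv2.imwrite('pics/c%s.png'%k,np.hstack([a,b]))
E
python3 look.py 7
```

```text
7.1 [0.61284682 0.12568107 0.135992  ] 7.058757036913459 [ 0.04654525 -0.63246633 -3.19266409]
[0.61306861 0.12559616 0.13635804]
```

View pics/c7.png

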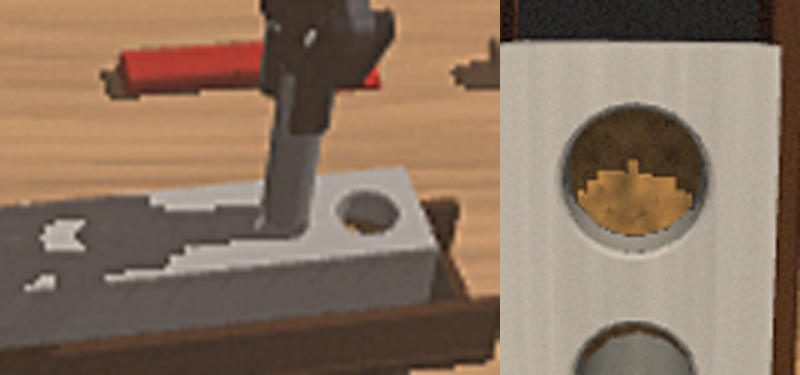

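The wrist crop shows the rod nearly concentric with the hole, both at crop x≈635 with edge gaps within about 1 mm. Feeling down.

Request:
{"op": "play_rows", "data": {"motion": [[1, [0, 0, -0.002], 0], [1, [0, 0, -0.004], 0], [1, [0, 0, -0.005], 0], [1, [0, 0, -0.006], 0], [1, [0, 0, -0.006], 0]]}}

```text
time: 7.7
tool_pos: [0.6129, 0.1256, 0.13]
tool_rot: [0.706, -0.043, 0.706, 0.043]
contact_force: [0.5, -0.3, -2.5]
gripper_width: 0.244
```

Request:
{"op": "play_rows", "data": {"motion": [[1, [0, 0, -0.001], 0], [1, [0, 0, -0.002], 0], [1, [0, 0, -0.003], 0], [1, [0, 0, -0.003], 0]]}}

```text
time: 8.1
tool_pos: [0.6129, 0.1254, 0.127]
tool_rot: [0.706, -0.044, 0.706, 0.043]
contact_force: [-0.2, -1.3, -3.0]
gripper_width: 0.238
```

Request:
{"op": "play_rows", "data": {"motion": [[1, [0, 0, -0.001], 0], [1, [0, 0, -0.002], 0], [1, [0, 0, -0.003], 0], [1, [0, 0, -0.003], 0]]}}

```text
time: 8.5
tool_pos: [0.6129, 0.1254, 0.1241]
tool_rot: [0.706, -0.044, 0.706, 0.043]
contact_force: [-0.2, -2.4, -2.2]
gripper_width: 0.238
```

Request:
{"op": "play_rows", "data": {"motion": [[1, [0, 0, -0.001], 0], [1, [0, 0, -0.002], 0], [1, [0, 0, -0.003], 0], [1, [0, 0, -0.003], 0]]}}

```text
time: 8.9
tool_pos: [0.613, 0.1255, 0.1211]
tool_rot: [0.706, -0.044, 0.706, 0.043]
contact_force: [-0.5, -2.8, -1.7]
gripper_width: 0.238
```

```bash
python3 look.py 8
```

```text
8.9 [0.61296781 0.12547507 0.12110008] 7.044344072345863 [-0.54234506 -2.84641202 -1.715338  ]
[0.61294673 0.12548927 0.12108996]
```

View pics/c8.png

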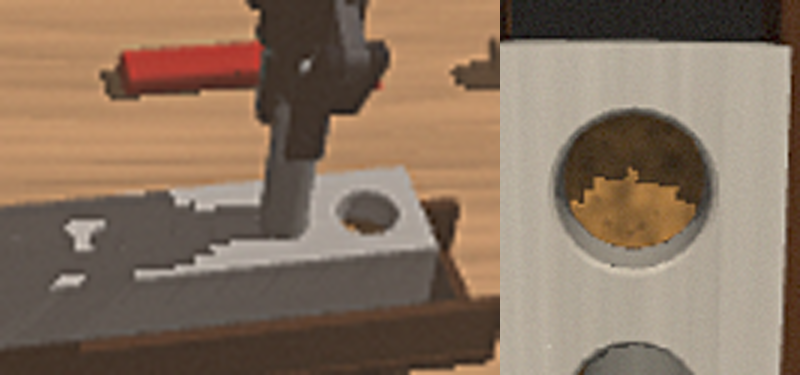

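It has entered without resistance: the foot is about 10 mm deep, with a slight side force of −2.8 N in y, which I'll relieve. Continuing down.

Request:
{"op": "play_rows", "data": {"motion": [[1, [0, -0.0006, -0.001], 0], [1, [0, -0.0006, -0.002], 0], [1, [0, -0.0006, -0.003], 0], [1, [0, -0.0006, -0.004], 0], [1, [0, -0.0006, -0.005], 0]]}}

```text
time: 9.5
tool_pos: [0.613, 0.1251, 0.1162]
tool_rot: [0.706, -0.043, 0.706, 0.044]
contact_force: [-0.9, -1.9, -1.8]
gripper_width: 0.233
```

Request:
{"op": "play_rows", "data": {"motion": [[1, [0, 0, -0.001], 0], [1, [0, 0, -0.002], 0], [1, [0, 0, -0.003], 0], [1, [0, 0, -0.004], 0], [1, [0, 0, -0.005], 0]]}}

```text
time: 10.0
tool_pos: [0.613, 0.125, 0.1112]
tool_rot: [0.706, -0.043, 0.706, 0.043]
contact_force: [-1.1, -0.7, -1.1]
gripper_width: 0.235
```

Request:
{"op": "play_rows", "data": {"motion": [[1, [0, 0, -0.001], 0], [1, [0, 0, -0.002], 0], [1, [0, 0, -0.003], 0], [1, [0, 0, -0.004], 0], [1, [0, 0, -0.005], 0]]}}

```text
time: 10.5
tool_pos: [0.6131, 0.1251, 0.1068]
tool_rot: [0.706, -0.043, 0.706, 0.043]
contact_force: [-2.4, -1.5, 2.5]
gripper_width: 0.24
```

Request:
{"op": "play_rows", "data": {"motion": [[1, [-0.0005, 0, -0.001], 0], [1, [-0.0005, 0, -0.002], 0], [1, [-0.0005, 0, -0.003], 0], [1, [-0.0005, 0, -0.004], 0], [1, [-0.0005, 0, -0.005], 0]]}}

```text
time: 11.0
tool_pos: [0.613, 0.125, 0.1016]
tool_rot: [0.706, -0.043, 0.705, 0.043]
contact_force: [-1.4, -1.9, 4.0]
gripper_width: 0.238
```

Request:
{"op": "play_rows", "data": {"motion": [[1, [0, 0, -0.001], 0], [1, [0, 0, -0.002], 0], [1, [0, 0, -0.003], 0], [1, [0, 0, -0.004], 0], [1, [0, 0, -0.005], 0]]}}

```text
time: 11.5
tool_pos: [0.6129, 0.125, 0.0964]
tool_rot: [0.706, -0.043, 0.705, 0.043]
contact_force: [-0.5, -2.1, 2.6]
gripper_width: 0.239
```

Request:
{"op": "play_rows", "data": {"motion": [[1, [0, 0, -0.001], 0], [1, [0, 0, -0.002], 0], [1, [0, 0, -0.003], 0], [1, [0, 0, -0.004], 0], [1, [0, 0, -0.005], 0]]}}

```text
time: 12.0
tool_pos: [0.6128, 0.125, 0.0914]
tool_rot: [0.706, -0.043, 0.706, 0.043]
contact_force: [-0.0, -2.2, 3.4]
gripper_width: 0.239
```

Request:
{"op": "play_rows", "data": {"motion": [[1, [0, -0.0005, -0.001], 0], [1, [0, -0.0005, -0.002], 0], [1, [0, -0.0005, -0.003], 0], [1, [0, -0.0005, -0.004], 0], [1, [0, -0.0005, -0.004], 0]]}}

```text
time: 12.5
tool_pos: [0.6127, 0.1247, 0.0872]
tool_rot: [0.706, -0.043, 0.706, 0.044]
contact_force: [2.4, -0.0, 2.0]
gripper_width: 0.245
```

Request:
{"op": "play_rows", "data": {"motion": [[1, [0, 0, -0.001], 0], [1, [0, 0, -0.002], 0], [1, [0, 0, -0.002], 0]]}}

```text
time: 12.8
tool_pos: [0.6126, 0.1247, 0.0851]
tool_rot: [0.706, -0.043, 0.706, 0.044]
contact_force: [1.5, 1.0, 2.2]
gripper_width: 0.238
```

Request:
{"op": "play_rows", "data": {"motion": [[1, [0, 0, -0.001], 0], [1, [0, 0, -0.002], 0], [1, [0, 0, -0.002], 0]]}}

```text
time: 13.1
tool_pos: [0.6126, 0.1247, 0.0836]
tool_rot: [0.706, -0.043, 0.706, 0.044]
contact_force: [0.4, 0.7, 4.3]
gripper_width: 0.237
```

Request:
{"op": "play_rows", "data": {"motion": [[1, [0, 0, -0.001], 0], [1, [0, 0, -0.002], 0], [1, [0, 0, -0.002], 0], [1, [0, 0, -0.002], 0]]}}

```text
time: 13.5
tool_pos: [0.6128, 0.1246, 0.0822]
tool_rot: [0.706, -0.043, 0.706, 0.044]
contact_force: [0.5, 0.7, 6.5]
gripper_width: 0.24
```

Request:
{"op": "play_rows", "data": {"motion": [[1, [0, 0, -0.001], 0], [1, [0, 0, -0.001], 0], [1, [0, 0, -0.001], 0]]}}

```text
time: 13.8
tool_pos: [0.6128, 0.1246, 0.0816]
tool_rot: [0.706, -0.043, 0.706, 0.044]
contact_force: [-0.9, -0.3, 7.6]
gripper_width: 0.24
```

Request:
{"op": "play_rows", "data": {"motion": [[1, [0, 0, -0.0007], 0], [1, [0, 0, -0.0015], 0], [1, [0, 0, -0.0015], 0], [1, [0, 0, -0.0015], 0]]}}

```text
time: 14.2
tool_pos: [0.6129, 0.1247, 0.0806]
tool_rot: [0.706, -0.043, 0.706, 0.044]
contact_force: [-2.2, 1.0, 10.8]
gripper_width: 0.242
```

Hard stop felt: 2–3 N per mm, about 14 N, foot depth about 45 mm relative to the strip. Unloading, then releasing.

Request:
{"op": "play_rows", "data": {"motion": [[1, [0, 0, 0.002], 0], [1, [0, 0, 0.004], 0], [1, [0, 0, 0.004], 0], [1, [0, 0, 0.004], 0]]}}

```text
time: 14.6
tool_pos: [0.6127, 0.1246, 0.0831]
tool_rot: [0.706, -0.043, 0.706, 0.044]
contact_force: [1.7, 2.3, 5.0]
gripper_width: 0.238
```

Request:
{"op": "play_rows", "data": {"motion": [[0.4, [0, 0, 0], 0], [0.2, [0, 0, 0], 0], [0, [0, 0, 0], 0], [-0.3, [0, 0, 0], 0], [-0.3, [0, 0, 0], 0]]}}

```text
time: 15.1
tool_pos: [0.6121, 0.1244, 0.0823]
tool_rot: [0.705, -0.043, 0.706, 0.043]
contact_force: [0.3, 0.3, 1.3]
gripper_width: 0.647
```

```bash
python3 look.py 9
```

```text
15.1 [0.61213002 0.124422   0.08229238] 7.043503220177015 [0.31944096 0.28091339 1.25102135]
[0.61238238 0.12448782 0.08259615]
```

View pics/w9.png

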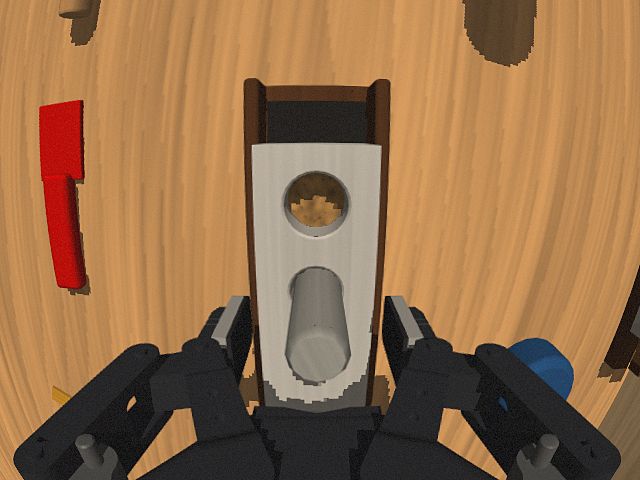

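Released: the rod stands in the second-largest hole at (317,340), clear of both pads. Backing up and measuring its height above the strip.

Request:
{"op": "play_rows", "data": {"motion": [[-0.3, [0, 0, 0.03], 0], [-0.3, [0, 0, 0.07], 0], [-0.3, [0, 0, 0.11], 0], [-0.3, [0, 0, 0.14], 0], [-0.3, [0, 0, 0.14], 0]]}}

```text
time: 15.7
tool_pos: [0.6156, 0.1248, 0.2299]
tool_rot: [0.71, -0.043, 0.702, 0.044]
contact_force: [0.1, 0.4, 0.9]
gripper_width: 0.655
```

Request:
{"op": "play_rows", "data": {"motion": [[-0.3, [-0.03, 0.04, 0.01], 0], [-0.3, [-0.06, 0.08, 0.01], 0], [-0.3, [-0.09, 0.12, 0.01], 0], [-0.3, [-0.12, 0.16, 0.01], 0], [-0.3, [-0.12, 0.16, 0.01], 0]]}}

```text
time: 16.2
tool_pos: [0.4889, 0.2881, 0.2317]
tool_rot: [0.705, -0.045, 0.706, 0.046]
contact_force: [-0.6, -0.7, -0.0]
gripper_width: 0.652
```

```bash
python3 - <<'E'
from h import *
t,p,R,f,g=pose();print(t,p,f)
for n in('scene','top'):
    im,d=grab(n,n+'9.png');P=unproj(n,d)
    m=(np.abs(P[...,2]-.07)<.006)&(np.abs(P[...,0]-.616)<.06)&(np.abs(P[...,1]-.085)<.17)
    zs=np.median(P[m][:,2]);xy=cv2.minAreaRect(P[m][:,:2].astype(np.float32))
    m=(np.hypot(P[...,0]-.612,P[...,1]-.127)<.03)&(P[...,2]>.085)&(P[...,2]<.15);Q=P[m];T=Q[Q[:,2]>Q[:,2].max()-.006]
    print(n,'strip z',zs,xy,'rod n',len(Q),'top z',np.percentile(Q[:,2],[90,95,98,100]),T.mean(0))
    for zz in (.09,.10,.11,.12):
        k=np.abs(Q[:,2]-zz)<.005; print(zz,k.sum(),Q[k].mean(0).round(4) if k.any() else '')
    for nm,c in(('m1',(.708,-.196)),('m2',(.693,-.272))):
        m=(np.hypot(P[...,0]-c[0],P[...,1]-c[1])<.035)&(P[...,2]>.02)&(P[...,2]<.115);print(nm,m.sum(),P[m].mean(0).round(4))
i=cv2.imread('pics/scene9.png')[180:290,290:440];cv2.imwrite('pics/scene9c.png',cv2.resize(i,None,fx=5,fy=5,interpolation=cv2.INTER_CUBIC))
E
```

```text
16.2 [0.48889089 0.28813658 0.23171533] [-0.55455714 -0.67992244 -0.04968175]
scene strip z 0.06955601942639497 ((0.6149189472198486, 0.0860774964094162), (0.062111783772706985, 0.2135375589132309), 6.767673969268799) rod n 179 top z [0.1247715  0.12531706 0.1263853  0.12718188] [0.61323087 0.12590296 0.12420607]
0.09 32 [0.6193 0.1246 0.0898]
0.1 35 [0.6196 0.1243 0.1004]
0.11 33 [0.6192 0.1245 0.1099]
0.12 66 [0.6155 0.1259 0.1217]
m1 276 [ 0.7144 -0.1971  0.0687]
m2 211 [ 0.6968 -0.2704  0.0674]
top strip z 0.06923979676276765 ((0.6171144843101501, 0.0876108705997467), (0.05461081862449646, 0.21207579970359802), 6.718618869781494) rod n 106 top z [0.12712288 0.12818952 0.1285212  0.13060441] [0.61159257 0.1269354  0.12651369]
0.09 8 [0.6078 0.1205 0.0912]
0.1 3 [0.6099 0.1201 0.1014]
0.11 5 [0.6045 0.1237 0.1095]
0.12 56 [0.613  0.1276 0.1219]
m1 119 [ 0.7071 -0.1939  0.0802]
m2 90 [ 0.6915 -0.2673  0.0762]
```

View pics/scene9.png

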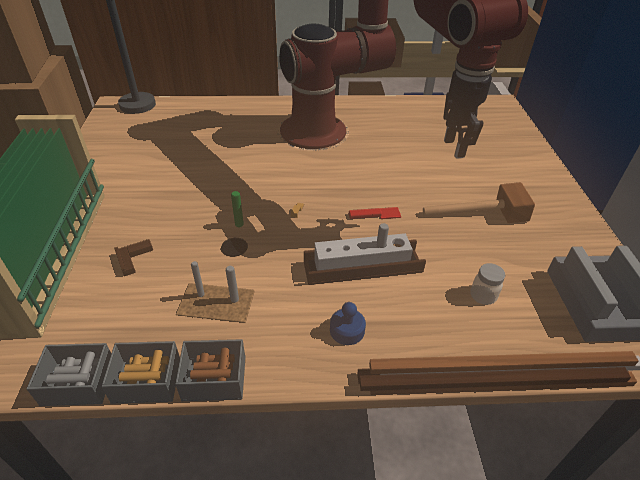

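View pics/scene9c.png

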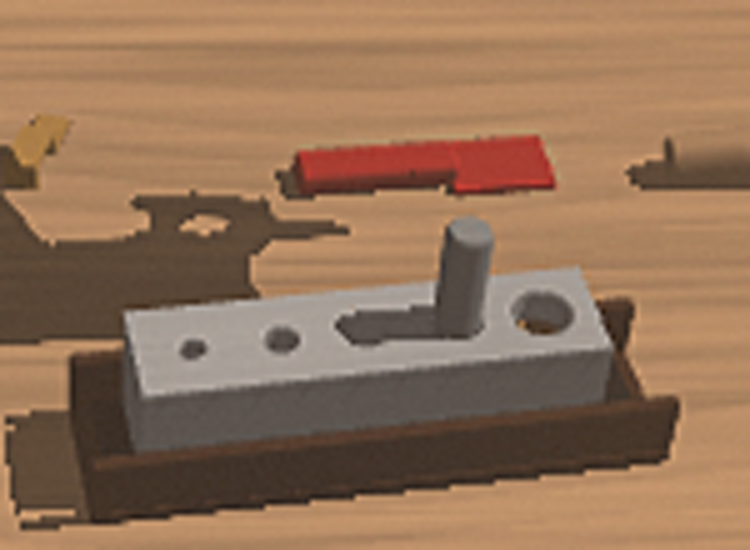

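The scene view shows the punch upright in the 22 mm hole at (383,237). Its head is at z≈0.125 (expected 0.125 when home), the pad is empty, and the mat punches and bystanders have not moved. Handing in.

```bash
python3 -c "
from h import *
print(workorder.job_done(), state()['time'])"
```

```text
the job is handed in; nothing more can be done
the job is handed in; nothing more can be done
```

The stray punch was the 22 mm one. It now stands fully home in its own hole, the second largest, and I released it and handed the job in at about 16 s. No verdict was reported.

- **Insertion:** the punch went into the hole on the first try without resistance. I pushed the plug down and stopped at about 14 N (wrist reading plus the punch's weight), when the force rose 2–3 N per mm, which I read as the hard stop. I then eased off and opened the gripper.
- **Last checks:** the head is at z ≈ 0.125 m, which puts the foot about 45 mm below the strip's top. The punch looks upright. The two punches on the mat measure within 1 mm of where they were, and the other things on the bench look unmoved. The arm is clear of everything.
- **Disagreements:** the wrist and scene cameras differed by about 6 mm on the hole's y position while the punch was still high above the strip. They agreed once I looked again from closer. The measured tool position also shifted by 1–3 mm just after moves, so I relied on the pictures and the force reading.

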